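# Third hand: lock the sprung stop, then hold a glass bar pressed against it

### The job

On the length-stop jig, turn the black pointer knob until its nose points straight at the sliding lock and slide the lock all the way over the nose, or the stop will give way under the push. Then lay the glass bar flat in the jig's channel and push it endways against the sprung plunger until the dark band on the plunger just reaches the mouth of its sleeve (about 10 N; too little and the bar creeps, too much chips the glass, so never drive the plunger to the bottom). Your program finishes while the arm is still holding the bar steadily pressed like that, without letting go, so that I can tighten the two thumbscrews; leave the other things on the bench where they are.

Things in the scene. Friction and masses are not known exactly. Their poses are not given: they have to be found in the camera images.
- jig: Length-stop jig, fixed: aluminium base 335 x 100 x 14 mm, grey head at one end. Origin: under the base on the channel's centre line; x = direction in which the bar is pushed, towards the head (roughly to the robot's right), z up. Base from x = -155 to +180 mm; its top, the bed, at z = 14 mm; flat and open for x < -36 mm. Two brass thumbscrews, backed off, stand out on the +y side to y = 43 mm.
- channel (a point): On the channel's floor, centre line, where the parallel part begins: jig x = -20, y = 0, z = 14 mm; axes as the jig's. Two dark steel walls 14 mm high run from jig x = -20 to +30 mm, 29 mm apart inside, 49 mm outside. Before them a flared mouth widens from 29 mm at x = -20 to 43 mm (57 mm outside) at x = -36 mm.
- knob (a joint): Angle of the black pointer knob on the head, vertical axis at jig x = 85 mm, y = 0. 0 = nose along jig +x, straight at the lock and on the dial's long line; positive = counter-clockwise from above (as it starts); range +-1.5 rad. Turns at 0.045 N m, stays where left. A rack moves the sleeve 8 mm per rad, counter-clockwise away from the bar; unlocked, a push over 6 N on the plunger turns it.
- knob_top (a point): Top centre of the knob, on its axis, 92 mm above the bench; its x axis points to the nose. The head's flat top (deck) is 60 mm above the bench. The pointer is a bar 10 mm wide, from 9 to 32 mm above the deck, reaching 20 mm behind the axis and 32 mm ahead (round nose), on a 38 mm disc. Grip it from above across the 10 mm, TCP level with this point.
- lock (a joint): Travel of the steel lock, a fork on the deck that slides along jig -x towards the knob: 0 = drawn back (start), 0.020 m = home, its prongs astride the nose (gap 13.5 mm; prongs 17 mm high above the deck, tips 42 mm from the knob's axis when drawn back, 22 mm when home). Goes home only with the nose within about 0.15 rad of straight. Friction 1.5 N, stays where left.
- lock_tab (a point): Top centre of the lock's upright grip tab, 10 mm thick along jig x, 26 mm wide along jig y, from 14 to 39 mm above the deck; its top is 99 mm above the bench. Moves with the lock; at jig x = 156 mm when drawn back. Push or pinch it.
- sleeve_mouth (a point): Centre of the mouth of the steel sleeve (18 mm diameter, axis along jig x, 24 mm above the bench): jig x = 34 mm + 8 mm per rad of the knob's angle. Axes as the jig's.
- plunger: Sprung plunger in the sleeve: brass pad 17 mm across, 6 mm thick, on a 10 mm rod with a dark band. Origin: centre of the pad face that meets the bar, 24 mm above the bench; axes as the jig's. At rest the face is 28 mm before the sleeve mouth. Spring: 3 N at first touch + 1 N per mm. At 7 mm travel (face 21 mm before the mouth) the band reaches the mouth: 10 N. Bottoms at 15 mm.
- glass_bar: Bar of bluish glass, 25 mm wide (x), 100 mm long (y), 18 mm tall, about 140 g, flat on the bench between robot and jig. Origin: centre of its underside. Both ends alike. When pressed home its front half is between the walls and flares; the rear half stays free for the fingers: grip it across the 25 mm 20 to 25 mm behind the middle.
- dressing_stick: Bystander: square grey abrasive stick 25 x 100 x 25 mm, long along its y. Origin: centre of its underside.
- glue_bottle: Bystander: small white bottle with a pointed cap, 28 mm diameter, 80 mm tall. Origin: centre of its underside.
- brass_weight: Bystander: round brass weight 42 mm diameter, 38 mm tall. Origin: centre of its underside.
- marker: Bystander: felt marker 19 mm thick, 123 mm long (along its y). Origin: centre of its underside.

How it is judged:
By the outcome, as a careful person would: the job done as asked, in the order asked, and still so for the second after the job is handed in, while the arm keeps its last pose, push and grip.
It also fails if it takes over 58 s, if anything falls off the work surface, if the arm or the gripper's body presses on something with over 40 N, if the wrist force passes 120 N, or if a joint passes its speed limit or range.

### The arm

A 6-joint arm with a two-finger parallel gripper is mounted at the origin on a cart in front of the work surface, level with it; the furniture and walls round the work are solid. World frame = base frame: x ahead of the robot, y to its left, z up, the work surface at z = 0. Lengths are in m, angles in rad, forces in N, time in s.
With the tool pointing down it reaches from about 0.35 to 0.775 m from the base axis. Payload 5.5 kg.
Tool frame: the origin (TCP) lies between the finger pads, 19 mm behind the fingertips; this is the grasp point; z points along the fingers, y is the line along which they close (so a half turn about z gives the same grasp; the last joint's range is limited). The gripper opens to 85 mm and grips with 20 to 120 N. Pads are 22 mm wide; open, the fingers measure 114 mm over their backs; the gripper's body (76 mm by 85 mm) begins 54 mm behind the grasp point. The pads swing forward as they close: fully open they stand 13 mm farther back than shut.
Start: joints at [-1.401, 0.313, 0.046, 1.304, 0, 1.431], TCP at [0.175, -0.548, 0.25] pointing down, gripper open.
Joint ranges: [-2.76, 2.76], [-0.86, 1.69], [-1.03, 1.26], [-2.2, 2.34], [-1.47, 1.5], [-3.14, 3.14]. Speed limits (rad/s): [2.57, 2.57, 3.14, 3.14, 3.14, 3.14].

### API

Orientations are given as a rotation vector (axis times angle).
In Python, from workcell import bot gives the robot as it stands. The module is installed in compiled form; this text tells all that it offers. Calls block until the motion is done:
- bot.goto(position, orientation): joint-space move of the TCP to a pose.
- bot.move_linear(position, frame=None, v=0.15, force_limit=None): straight line of the TCP; frame=None keeps the orientation; v is the mean speed in m/s. With force_limit (N) it stops when the force on the tool has changed by that much, and returns True; else False.
- bot.move_joints(angles): joint-space move.
- bot.set_gripper(opening, strength=None): opening from 0.0 (shut) to 1.0 (fully open); strength is the grip in N (None keeps the last); returns when the fingers have stopped.
- bot.sleep(seconds).
- bot.solve_ik(position, orientation): joint angles nearest the present ones, or None.
- bot.get_state(): the state.
- bot.camera(name): name is "scene" or "side" or "wrist"; returns a dict with "image" (384x512x3 uint8, blue, green, red), "range_z" (384x512 float32, m along the optical axis (not along the pixel's ray), 0 where there is no reading), "fx", "fy", "cx", "cy" (pixels), "dist" ([k1, k2, p1, p2, k3] as OpenCV has them; the pictures are not rectified), "rvec" (rotation vector, rad) and "tvec" (3), from world to camera coordinates, as OpenCV has them. Camera axes: x right, y down, z forward; pixel columns grow to the right and rows downward; lengths in m; the calibration is good to about 2 mm. A picture is of the moment at which its call begins.
A pose or a line that the arm cannot do raises bot.Unreachable and nothing moves.
- bot.close_job(): hands the job in; it is judged then, once.
The state is a dict: "t": time; "q": joint angles; "joint_vel": joint speeds; "joint_torque": joint torques, N m; "eef_pos": TCP position; "ee_rot": TCP orientation; "force": force on the tool from outside, world axes, zero at the start; "torque": the same for the moment, N m; "opening": opening from 0.0 (shut) to 1.0 (fully open); "grasp_force": force on a finger pad.
Only numpy, scipy, OpenCV 4.12 (cv2) and the standard library are available. Lean on these libraries where they do the work, as an engineer would, in place of code of your own. Each camera call takes 0.05 s, during which the arm holds its last target. There are 200 camera calls.

## Working session

There is one attempt and no reset: what is moved stays moved. The work goes in short steps, each a Python script; the robot and the scene stay as the last script left them, time stands still between calls to the robot, and variables do not carry over. Pictures are saved under pics/ and viewed, at most 10 in all, crops included, and the job is handed in when it is done.

```bash
mkdir -p pics; cat > h.py <<'E'
import numpy as np, cv2
from workcell import bot
from scipy.spatial.transform import Rotation as R
def shot(n):
    c=bot.camera(n); c['K']=np.array([[c['fx'],0,c['cx']],[0,c['fy'],c['cy']],[0,0,1.]]); c['D']=np.array(c['dist'],float)
    c['R']=cv2.Rodrigues(np.array(c['rvec'],float))[0]; c['t']=np.array(c['tvec'],float); return c
def rays(c,uv):
    p=cv2.undistortPoints(np.array(uv,float).reshape(-1,1,2),c['K'],c['D']).reshape(-1,2)
    d=np.c_[p,np.ones(len(p))]@c['R']; return -c['R'].T@c['t'],d
def onz(c,uv,z):
    o,d=rays(c,uv); return o+d*((z-o[2])/d[:,2])[:,None]
def cloud(c):
    v,u=np.mgrid[0:384,0:512]; uv=np.c_[u.ravel(),v.ravel()]
    o,d=rays(c,uv); return (o+d*c['range_z'].ravel()[:,None]).reshape(384,512,3)
def proj(c,P): return cv2.projectPoints(np.array(P,float).reshape(-1,1,3),np.array(c['rvec'],float),c['t'],c['K'],c['D'])[0].reshape(-1,2)
def down(yaw): # tool z down, tool y (closing line) at world angle yaw+90deg; tool x along yaw
    x=np.array([np.cos(yaw),np.sin(yaw),0]);z=np.array([0,0,-1.]);return R.from_matrix(np.c_[x,np.cross(z,x),z]).as_rotvec()
E
python3 - <<'E'
from h import *
for n in("scene","side"):
    c=shot(n); np.save(f'pics/{n}.npy',c,allow_pickle=True); cv2.imwrite(f'pics/{n}0.png',cv2.resize(c['image'],(800,600),interpolation=cv2.INTER_CUBIC))
    print(n,-c['R'].T@c['t'],c['R'][2])
s=bot.get_state();print(s['t'],s['eef_pos'],R.from_rotvec(s['ee_rot']).as_matrix().round(3))
E
```

```text
scene [-0.05887462  0.95451117  0.99610405] [ 0.41962905 -0.66292153 -0.6200375 ]
side [ 0.26102079 -0.97407414  0.78836962] [ 0.25031051  0.78110432 -0.57203207]
0.1 [ 0.17521923 -0.54720273  0.24920013] [[ 0.952  0.305 -0.   ]
 [ 0.305 -0.952  0.002]
 [ 0.    -0.002 -1.   ]]
```

View pics/scene0.png

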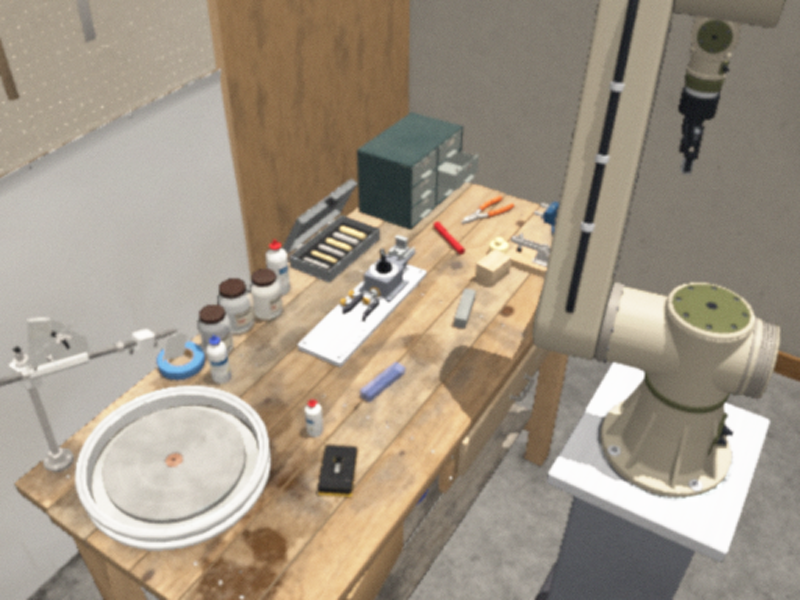

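View pics/side0.png

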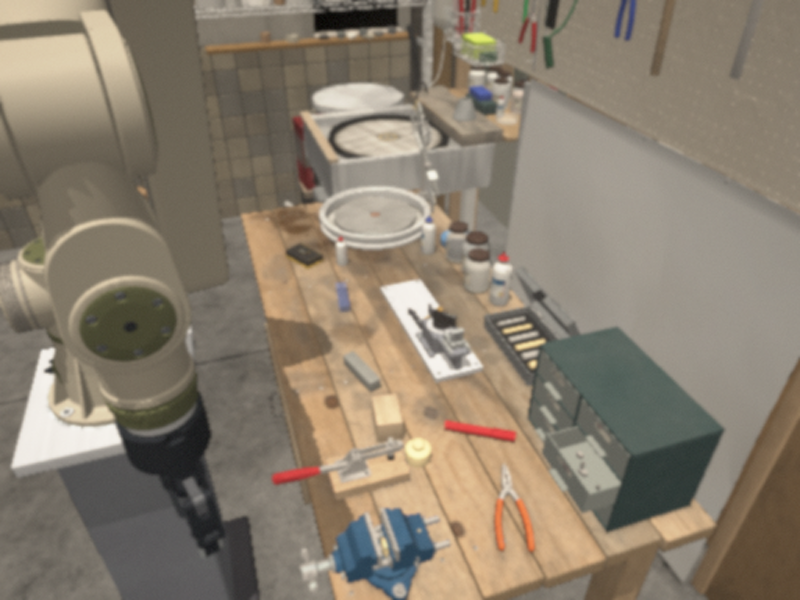

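The scene view shows the white jig base from about (300,347)-(340,360) up to (427,268), with the knob near (383,265) and the lock near (402,245). The bluish bar is at (382,382) and the grey stick at (465,308). The side view agrees: jig at (430,330), bar at (343,297).

```bash
python3 - <<'E'
from h import *
for n in("scene","side"):
    c=np.load(f'pics/{n}.npy',allow_pickle=True).item(); P=cloud(c); hsv=cv2.cvtColor(c['image'],cv2.COLOR_BGR2HSV)
    inb=(P[...,0]>.3)&(P[...,0]<.85)&(P[...,1]>-.35)&(P[...,1]<.45)&(c['range_z']>0)
    for nm,m,z in(("jig",(hsv[...,2]>170)&(hsv[...,1]<40)&inb&(P[...,2]<.035),.014),("bar",(hsv[...,0]>105)&(hsv[...,0]<130)&(hsv[...,1]>60)&inb&(P[...,2]<.04),.018)):
        k,l,st,ce=cv2.connectedComponentsWithStats(m.astype(np.uint8))
        for i in np.argsort(-st[1:,4])[:2]+1:
            if st[i,4]<60: continue
            v,u=np.nonzero(l==i); W=onz(c,np.c_[u,v],z)
            r=cv2.minAreaRect((W[:,:2]*1000).astype(np.float32))
            print(n,nm,st[i,4],ce[i].round(),r,np.median(P[...,2][l==i]).round(4))
    b=inb&(P[...,2]>.05); print('tall',P[b&(P[...,2]>.085)].mean(0) if (b&(P[...,2]>.085)).any() else None)
    print(P[b].round(3)[::60].tolist())
E
```

```text
scene jig 2495 [132. 274.] ((688.3378295898438, 387.74017333984375), (132.96444702148438, 294.3541564941406), 89.87652587890625) 0.0233
scene jig 1521 [227. 206.] ((634.041015625, -21.61334228515625), (107.27975463867188, 338.78216552734375), 1.7091506719589233) 0.012
scene bar 119 [245. 244.] ((483.1960144042969, 146.01882934570312), (82.06441497802734, 17.766016006469727), 81.40292358398438) 0.0159
tall [ 0.79380298 -0.01131242  0.12129464]
[[0.844, -0.35, 0.172], [0.849, -0.325, 0.157], [0.796, -0.324, 0.165], [0.806, -0.332, 0.15], [0.839, -0.329, 0.134], [0.724, -0.329, 0.164], [0.749, -0.323, 0.151], [0.786, -0.327, 0.13], [0.808, -0.327, 0.115], [0.848, -0.327, 0.094], [0.75, -0.325, 0.121], [0.818, -0.242, 0.133], [0.789, -0.331, 0.094], [0.722, -0.341, 0.105], [0.838, -0.331, 0.065], [0.763, -0.325, 0.088], [0.718, -0.348, 0.087], [0.812, -0.325, 0.059], [0.718, -0.335, 0.08], [0.746, -0.332, 0.065], [0.725, -0.326, 0.066], [0.831, -0.103, 0.133], [0.831, -0.06, 0.129], [0.646, -0.167, 0.095], [0.64, -0.162, 0.083], [0.644, -0.151, 0.076], [0.651, -0.114, 0.088], [0.82, 0.02
[... 1519 characters left out ...]
.071, 0.095], [0.828, 0.002, 0.118], [0.797, 0.065, 0.076], [0.802, 0.051, 0.074], [0.785, 0.063, 0.062], [0.818, -0.064, 0.128], [0.834, -0.009, 0.083], [0.815, -0.003, 0.071], [0.823, -0.12, 0.135], [0.828, -0.141, 0.136], [0.822, -0.171, 0.134], [0.817, -0.203, 0.131], [0.644, -0.109, 0.091], [0.826, -0.243, 0.135], [0.824, -0.251, 0.134], [0.825, -0.261, 0.134], [0.61, -0.097, 0.055], [0.831, -0.261, 0.119], [0.616, -0.117, 0.057], [0.632, -0.172, 0.091], [0.779, -0.333, 0.171], [0.807, -0.345, 0.17], [0.634, -0.176, 0.078], [0.753, -0.341, 0.171], [0.635, -0.181, 0.07], [0.619, -0.169, 0.057], [0.644, -0.191, 0.06], [0.718, -0.347, 0.155], [0.718, -0.344, 0.112], [0.718, -0.349, 0.072]]
```

```bash
python3 - <<'E'
from h import *
for yaw in(0,1.57,-1.57,3.14):
    q=bot.solve_ik([.62,-.1,.3],down(yaw)); print(yaw,None if q is None else np.round(q,2))
bot.goto([.52,-.07,.33],down(0)); c=shot("wrist"); np.save('pics/w1.npy',c,allow_pickle=True)
cv2.imwrite('pics/w1.png',cv2.resize(c['image'],(800,600),interpolation=cv2.INTER_CUBIC)); print(-c['R'].T@c['t'],c['R'],bot.get_state()['t'])
E
```

```text
0 [-0.29  0.42  0.32  1.47  0.    2.85]
1.57 [-0.29  0.42  0.32  1.47  0.    1.28]
-1.57 [-0.29  0.42  0.32  1.47  0.   -1.86]
3.14 [-0.29  0.42  0.32  1.47  0.   -0.29]
[ 0.60438196 -0.07061038  0.4531768 ] [[-1.86433875e-03 -9.99997976e-01 -7.56305459e-04]
 [-9.45142526e-01  1.51501815e-03  3.26654725e-01]
 [-3.26652918e-01  1.32381151e-03 -9.45143438e-01]] 2.2833
```

View pics/w1.png

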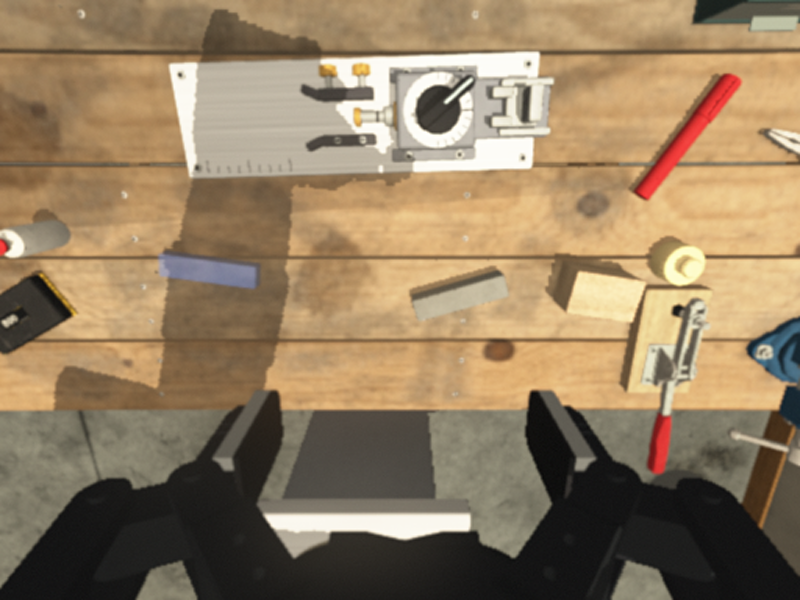

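The wrist view shows the jig base with corners (171,65), (192,177), (533,167) and (540,53). The knob is at (440,108) with its nose up-right towards (470,80), the lock tab at (535,105), the bar at (210,270) and the stick at (460,295). I'll take closer views directly overhead.

```bash
cat > m.py <<'E'
from h import *
def jigfit(c):
    P=cloud(c); hsv=cv2.cvtColor(c['image'],cv2.COLOR_BGR2HSV)
    m=(hsv[...,1]<50)&(hsv[...,2]>60)&(P[...,2]<.022)&(P[...,2]>.005)&(P[...,0]>.55)&(P[...,0]<.72)&(P[...,1]>-.25)&(P[...,1]<.2)&(c['range_z']>0)
    m=cv2.morphologyEx(m.astype(np.uint8),cv2.MORPH_OPEN,np.ones((3,3)))
    v,u=np.nonzero(m); W=onz(c,np.c_[u,v],.014); return cv2.minAreaRect((W[:,:2]*1000).astype(np.float32)),np.median(P[...,2][m>0])
def barfit(c):
    P=cloud(c); hsv=cv2.cvtColor(c['image'],cv2.COLOR_BGR2HSV)
    m=(hsv[...,0]>105)&(hsv[...,0]<130)&(hsv[...,1]>50)&(P[...,0]>.3)&(P[...,0]<.72)&(P[...,1]>-.2)&(P[...,1]<.35)
    k,l,st,ce=cv2.connectedComponentsWithStats(m.astype(np.uint8)); i=st[1:,4].argmax()+1
    v,u=np.nonzero(l==i); W=onz(c,np.c_[u,v],.018); return cv2.minAreaRect((W[:,:2]*1000).astype(np.float32)),np.median(P[...,2][l==i])
E
python3 - <<'E'
from m import *
c=np.load('pics/w1.npy',allow_pickle=True).item(); print(jigfit(c),barfit(c))
for n,p in(("w2",[.47,.11,.25]),("w3",[.555,-.10,.24])):
    bot.goto(p,down(0)); c=shot("wrist"); np.save(f'pics/{n}.npy',c,allow_pickle=True); cv2.imwrite(f'pics/{n}.png',cv2.resize(c['image'],(800,600),interpolation=cv2.INTER_CUBIC)); print(n,jigfit(c),barfit(c))
print(bot.get_state()['t'])
E
```

```text
(((637.8732299804688, -26.083419799804688), (99.55162048339844, 333.1581115722656), 1.6253501176834106), np.float64(0.013681067833990174)) (((480.4465637207031, 105.06707763671875), (15.159951210021973, 5.1058197021484375), 89.930908203125), np.float64(0.017529710251333208))
w2 (((624.3428955078125, -22.73358154296875), (75.13707733154297, 326.419921875), 1.3633716106414795), np.float64(0.013510793777463226)) (((489.18621826171875, 172.132568359375), (4.470716953277588, 9.43661117553711), 43.439453125), np.float64(0.017376410134064824))
w3 (((637.9331665039062, -26.307449340820312), (98.6994857788086, 333.0334167480469), 1.5286316871643066), np.float64(0.013662318629865444)) (((483.3243103027344, 107.21017456054688), (40.64445114135742, 20.728734970092773), 68.7434310913086), np.float64(0.01745444451339409))
12.1
```

View pics/w3.png

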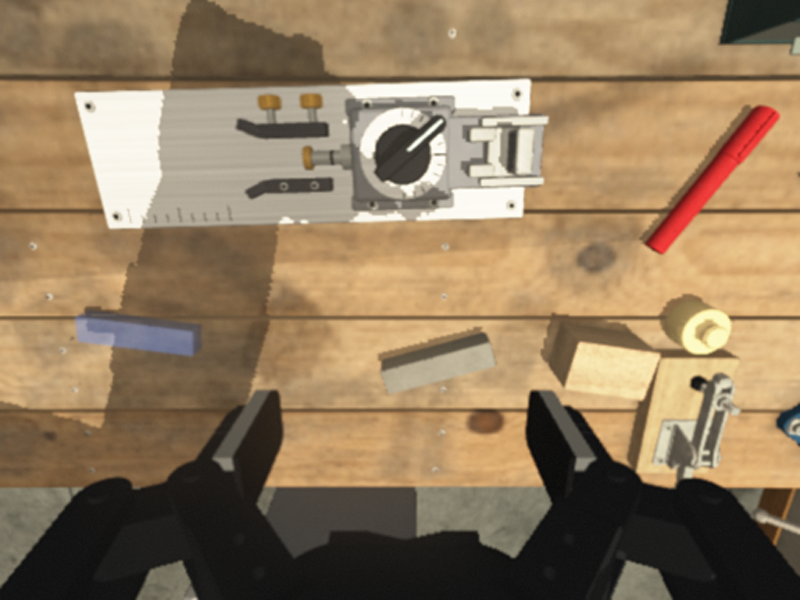

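The close view shows the knob disc centred near (404,153) with its white line from (410,150) to (441,121). The lock tab is near (525,150) and the bar spans (78,330)-(200,340). I'll refine offline and overlay the predictions.

```bash
cat > j.py <<'E'
from h import *
A=np.deg2rad(-88.42); E=np.array([np.cos(A),np.sin(A)]); N=np.array([-E[1],E[0]])
O=np.array([.6379,-.0262])-.0125*E
def J(x,y,z): return np.r_[O+x/1000*E+y/1000*N,z/1000]
def toJ(P): P=np.atleast_2d(P)[:,:2]-O; return np.c_[P@E,P@N]*1000
E
python3 - <<'E'
from j import *
for n in("w1","w2","w3"):
    c=np.load(f'pics/{n}.npy',allow_pickle=True).item(); P=cloud(c); I=c['image'].astype(int); hsv=cv2.cvtColor(c['image'],cv2.COLOR_BGR2HSV)
    m=(I[...,0]-I[...,2]>12)&(P[...,0]>.42)&(P[...,0]<.55)&(P[...,1]>.0)&(P[...,1]<.25)
    for nm,mm in(("all",m),("top",m&(P[...,2]>.0145))):
        mm=cv2.morphologyEx(mm.astype(np.uint8),cv2.MORPH_OPEN,np.ones((2,2)))
        k,l,st,ce=cv2.connectedComponentsWithStats(mm); i=st[1:,4].argmax()+1
        v,u=np.nonzero(l==i); W=onz(c,np.c_[u,v],.018); print(n,nm,cv2.minAreaRect((W[:,:2]*1000).astype(np.float32)),np.percentile(P[...,2][l==i],[5,50,95]).round(4))
    Q=toJ(P.reshape(-1,3)).reshape(384,512,2); z=P[...,2]
    m=(abs(Q[...,0]-85)<45)&(abs(Q[...,1])<45)&(z>.083)&(z<.1); W=onz(c,np.argwhere(m)[:,::-1],.092); r=cv2.minAreaRect((toJ(W)).astype(np.float32)); print(' knob',r)
    m=(abs(Q[...,0]-156)<20)&(abs(Q[...,1])<30)&(z>.092); 
    if m.any(): W=onz(c,np.argwhere(m)[:,::-1],.099); print(' tab',cv2.minAreaRect((toJ(W)).astype(np.float32)))
    m=(hsv[...,0]>10)&(hsv[...,0]<28)&(hsv[...,1]>110)&(abs(Q[...,0]-8)<16)&(abs(Q[...,1])<11)
    if m.any(): W=onz(c,np.argwhere(m)[:,::-1],.024); print(' pad',toJ(W).min(0),toJ(W).max(0))
    m=(hsv[...,2]<90)&(abs(Q[...,0]-5)<45)&(abs(Q[...,1])<32)&(z>.022)&(z<.034)
    W=toJ(onz(c,np.argwhere(m)[:,::-1],.028)); print(' walls',[np.percentile(W[(s*W[:,1]>0)&(W[:,0]>-15)&(W[:,0]<28),1],[2,98]).round(1) for s in(1,-1)])
c=np.load('pics/w3.npy',allow_pickle=True).item(); im=cv2.resize(c['image'],(1024,768),interpolation=cv2.INTER_CUBIC)
for p in[(-155,50,14),(-155,-50,14),(180,50,14),(180,-50,14),(85,0,92),(156,-13,99),(156,13,99),(-20,14.5,28),(-20,-14.5,28),(30,14.5,28),(30,-14.5,28),(30,24.5,28),(30,-24.5,28)]:
    u=proj(c,J(*p))[0]*2; cv2.circle(im,(int(u[0]),int(u[1])),3,(0,0,255),-1)
cv2.imwrite('pics/o.png',im[60:330,80:760])
E
```

```text
w1 all ((489.22430419921875, 132.47171020507812), (97.82074737548828, 23.214752197265625), 81.81710052490234) [0.0156 0.0174 0.0188]
w1 top ((489.22430419921875, 132.47171020507812), (97.82074737548828, 23.214752197265625), 81.81710052490234) [0.0156 0.0174 0.0188]
 knob ((89.414794921875, 3.0164108276367188), (51.84171676635742, 9.887057304382324), 38.37123489379883)
 tab ((154.48194885253906, -0.6251888275146484), (24.3681640625, 11.678162574768066), 88.15989685058594)
 pad [11.60963829 -7.27756645] [16.58494192  7.20594633]
 walls [array([13.9, 22.7]), array([-23.4, -16.1])]
w2 all ((489.9197692871094, 134.56961059570312), (96.00882720947266, 23.091442108154297), 82.4028091430664) [0.0162 0.0174 0.0186]
w2 top ((489.9197692871094, 134.56961059570312), (96.00882720947266, 23.091442108154297), 82.4028091430664) [0.0162 0.0174 0.0186]
 knob ((72.4266357421875, -8.525298118591309), (24.600488662719727, 10.972786903381348), 36.34928512573242)
 pad [ 9.20072899 -7.57911818] [19.85246267  7.50272528]
 walls [array([ 1.5, 16.4]), array([-25. ,  -1.7])]
w3 all ((489.736328125, 132.5231475830078), (97.31084442138672, 23.499116897583008), 81.56889343261719) [0.0158 0.0174 0.0186]
w3 top ((489.736328125, 132.5231475830078), (97.31084442138672, 23.499116897583008), 81.56889343261719) [0.0158 0.0174 0.0186]
 knob ((89.76434326171875, 3.5239734649658203), (51.27391052246094, 9.820475578308105), 38.426334381103516)
 tab ((154.70558166503906, -0.2431793212890625), (24.842376708984375, 11.083515167236328), 89.85633850097656)
 pad [10.48102754 -6.99027359] [16.2623978   7.40247487]
 walls [array([14.7, 23.7]), array([-23.5, -14.9])]
```

View pics/o.png

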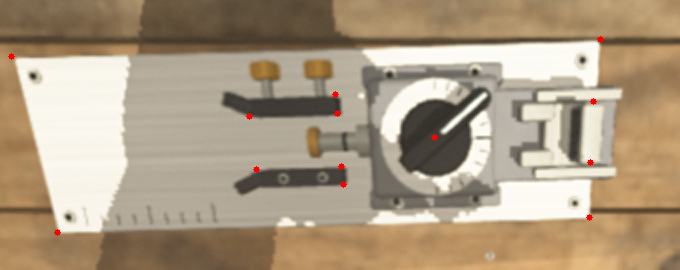

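Overlay fits: base corners, walls and tab all land on their features. The knob axis comes out at jig (84.9,-0.5), angle 0.67 rad, and the pad at about x=11, which is what that angle predicts. Next: knob, then lock.

```bash
python3 - <<'E'
from j import *
def st(l): s=bot.get_state(); print(l,round(s['t'],2),toJ(s['eef_pos']).round(1)[0],s['eef_pos'][2].round(4),'op',round(s['opening'],3),'F',np.round(s['force'],1),'q6',round(s['q'][5],2))
a0=np.deg2rad(38.4); up=A+np.pi
bot.set_gripper(.45,40)
bot.goto(J(85,0,135),down(up+a0)); st('above')
bot.move_linear(J(85,0,92.5),v=.1); bot.set_gripper(0,40); st('grip')
bot.goto(J(85,0,92.5),down(up)); st('turned')
bot.set_gripper(.4); bot.move_linear(J(85,0,130),v=.2); bot.set_gripper(0)
bot.goto(J(183,0,125),down(up)); st('behind')
c=shot("wrist"); np.save('pics/w4.npy',c,allow_pickle=True)
P=cloud(c); Q=toJ(P.reshape(-1,3)).reshape(384,512,2); z=P[...,2]
m=(abs(Q[...,0]-85)<45)&(abs(Q[...,1])<45)&(z>.083)&(z<.1); print(m.sum())
if m.sum()>30: print(cv2.minAreaRect(toJ(onz(c,np.argwhere(m)[:,::-1],.092)).astype(np.float32)))
cv2.imwrite('pics/w4.png',c['image'])
E
```

```text
above 14.54 [85.  0.] 0.1352 op 0.454 F [-0.2 -0.4 -0.1] q6 0.6
grip 15.48 [85.6  0.1] 0.0936 op 0.107 F [-2.2 -2.3  5.4] q6 0.6
turned 16.17 [85.8 -0.2] 0.0936 op 0.107 F [-3.7 -3.3  6.5] q6 1.27
behind 17.77 [184.3  -0.4] 0.1245 op 0.003 F [ 0.3  0.6 -1. ] q6 1.13
1915
((91.10645294189453, -0.11348247528076172), (9.743319511413574, 50.242347717285156), 89.72772979736328)
```

View pics/w4.png

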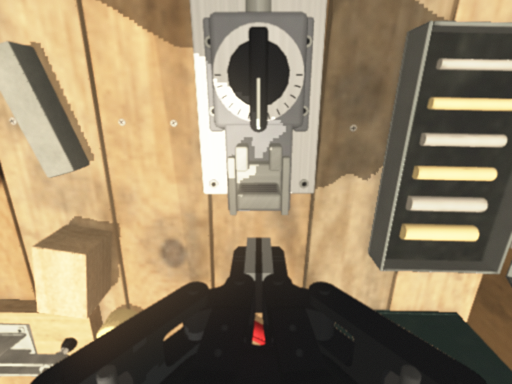

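The knob is now straight (measured -0.3°, nose at (258,125)) and the closed fingers are behind the tab. Next I push the lock.

```bash
python3 - <<'E'
from j import *
def st(l): s=bot.get_state(); print(l,round(s['t'],2),toJ(s['eef_pos']).round(1)[0],s['eef_pos'][2].round(4),'op',round(s['opening'],3),'F',np.round(s['force'],1),'q6',round(s['q'][5],2))
bot.move_linear(J(183,0,100),v=.1); st('low')
print(bot.move_linear(J(158,0,100),v=.06,force_limit=15)); st('a')
print(bot.move_linear(J(147,0,100),v=.03,force_limit=12)); st('b')
bot.move_linear(J(165,0,105),v=.2); bot.goto(J(150,0,190),down(A+np.pi)); st('up')
c=shot("wrist"); np.save('pics/w5.npy',c,allow_pickle=True)
P=cloud(c); Q=toJ(P.reshape(-1,3)).reshape(384,512,2); z=P[...,2]
for k,m,h in(('knob',(abs(Q[...,0]-85)<38)&(abs(Q[...,1])<45)&(z>.083)&(z<.1),.092),('tab',(abs(Q[...,0]-145)<22)&(abs(Q[...,1])<20)&(z>.093)&(z<.105),.099)):
    if m.sum()>30: print(k,cv2.minAreaRect(toJ(onz(c,np.argwhere(m)[:,::-1],h)).astype(np.float32)))
cv2.imwrite('pics/w5.png',c['image'])
E
```

```text
low 18.23 [181.7  -0.4] 0.0994 op -0.001 F [-0.3  0.  -0.1] q6 1.13
False
a 18.79 [ 1.573e+02 -1.000e-01] 0.1001 op 0.002 F [ 0.4  0.2 -0.5] q6 1.16
True
b 19.12 [152.3  -0.2] 0.0999 op -0.004 F [-0.7 -2.8  1.6] q6 1.17
up 19.82 [149.7   0.7] 0.1915 op -0.006 F [-0.8 -0.3 -0.1] q6 1.17
knob ((90.86468505859375, 0.17508840560913086), (9.718133926391602, 50.72917175292969), 89.48279571533203)
tab ((133.95468139648438, 0.015993118286132812), (24.83685874938965, 10.363409996032715), 89.91459655761719)
```

View pics/w5.png

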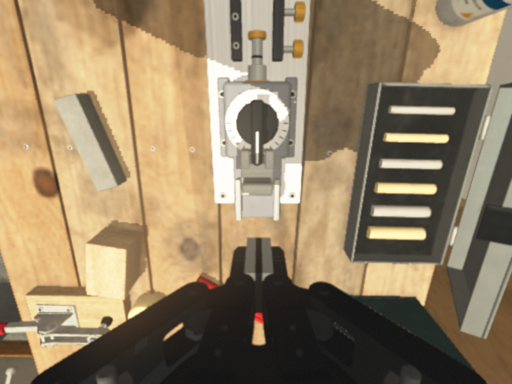

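The lock tab moved 154.6→134.0 mm and met a hard stop, with the prongs astride the nose at (258,160). So the lock is home. Now the bar.

```bash
python3 - <<'E'
from j import *
def st(l): s=bot.get_state(); print(l,round(s['t'],2),toJ(s['eef_pos']).round(1)[0],s['eef_pos'][2].round(4),'op',round(s['opening'],3),'gf',np.round(s['grasp_force'],1),'F',np.round(s['force'],1),'q6',round(s['q'][5],2))
b=np.deg2rad(81.75); g=np.array([.4896,.1326])+.022*np.array([np.cos(b),np.sin(b)])
bot.set_gripper(.6,50)
bot.goto(np.r_[g,.11],down(b)); st('above')
print(bot.move_linear(np.r_[g,.022],v=.1,force_limit=8)); st('low')
bot.set_gripper(0,60); st('grip')
z=bot.get_state()['eef_pos'][2]
bot.move_linear(np.r_[g,.08],v=.15); st('lift')
up=A+np.pi
bot.goto(J(-122,0,75),down(up)); st('over')
print(bot.move_linear(J(-122,0,z*1000+15),v=.08,force_limit=5)); st('down')
c=shot("wrist"); np.save('pics/w6.npy',c,allow_pickle=True)
cv2.imwrite('pics/w6.png',cv2.resize(c['image'],(800,600),interpolation=cv2.INTER_CUBIC))
E
```

```text
above 21.76 [-171.5 -138.8] 0.1105 op 0.6 gf 0.0 F [-0.7 -0.6 -0.1] q6 1.86
False
low 22.79 [-172.  -139.5] 0.0225 op 0.605 gf 0.0 F [ 0.   0.4 -0.6] q6 1.86
grip 23.15 [-172.2 -139.4] 0.023 op 0.271 gf 59.9 F [-0.5 -0.4  5.4] q6 1.86
lift 23.68 [-172.  -140.3] 0.0796 op 0.273 gf 59.0 F [ 0.5  0.5 -2.2] q6 1.86
over 24.33 [-121.7   -1.4] 0.0726 op 0.276 gf 59.1 F [-0.8  0.4 -2.2] q6 1.59
True
down 24.82 [-122.6   -1.7] 0.037 op 0.279 gf 59.9 F [-0.   0.2  4.7] q6 1.59
```

View pics/w6.png

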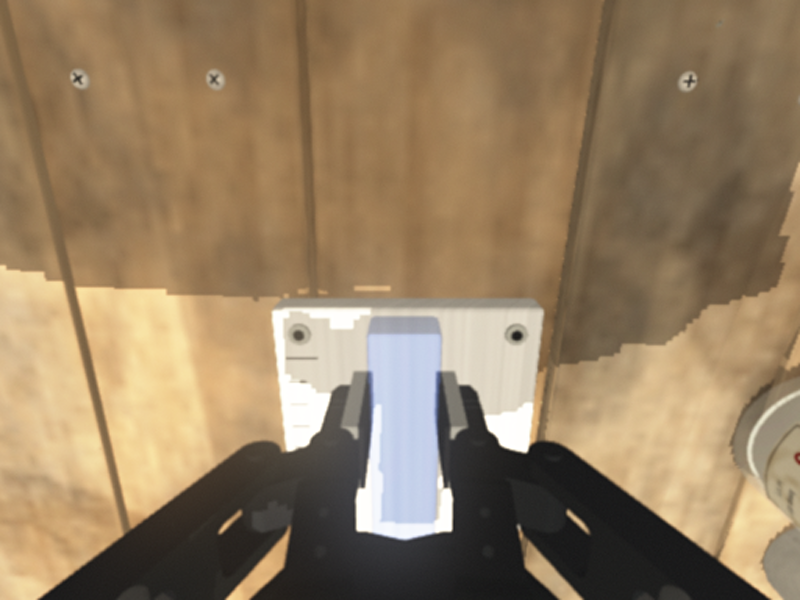

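The bar is held straight on the bed, with its rear end at (404,318). Base edges are at 273 and 542 there, so it looks centred to within a millimetre or two. I'll measure the offset against the base in this same picture.

```bash
python3 - <<'E'
from j import *
c=np.load('pics/w6.npy',allow_pickle=True).item(); s=.64
f=lambda pts,z: toJ(onz(c,np.array(pts)*s,z)).round(1).tolist()
I=c['image'].astype(int); m=(I[...,0]-I[...,2]>25)
for r in(212,220,230,240,255,270): 
    u=np.nonzero(m[r,215:300])[0]+215; print(r,u.min(),u.max(),f([[u.min()/s,r/s],[(u.max()+1)/s,r/s]],.032))
v=np.nonzero(m[190:300,258])[0]+190; print('rear',v.min(),f([[404,v.min()/s]],.032))
print('base rear edge corners',f([[273,309],[542,309],[281,400],[536,400]],.014))
s=bot.get_state(); print(toJ(s['eef_pos']),s['eef_pos'],np.rad2deg(np.arctan2(*R.from_rotvec(s['ee_rot']).as_matrix()[[1,0],0])))
E
```

```text
Traceback (most recent call last):
ValueError: zero-size array to reduction operation minimum which has no identity
```

```bash
python3 - <<'E'
from j import *
c=np.load('pics/w6.npy',allow_pickle=True).item(); s=.64
f=lambda pts,z: toJ(onz(c,np.array(pts)*s,z)).round(1).tolist()
print('bar',f([[368,333],[441,333],[371,450],[439,450],[404,333],[404,318]],.032))
print('base rear corners',f([[273,309],[542,309],[278,360],[539,360]],.014))
s=bot.get_state(); print(toJ(s['eef_pos']),s['eef_pos'],np.rad2deg(np.arctan2(*R.from_rotvec(s['ee_rot']).as_matrix()[[1,0],0])))
E
```

```text
bar [[-152.9, -13.2], [-152.9, 10.4], [-107.7, -13.3], [-107.7, 11.0], [-152.9, -1.5], [-158.1, -1.5]]
base rear corners [[-154.7, -48.9], [-154.7, 48.2], [-134.3, -49.0], [-134.4, 49.3]]
[[-122.55483343   -1.70893788]] [0.63246788 0.10875637 0.03698785] 91.62323255864519
```

```bash
cat >> j.py <<'E'
def st(l):
    s=bot.get_state(); F=np.array(s['force']); j=toJ(s['eef_pos'])[0]; print(l,round(s['t'],2),j.round(2),s['eef_pos'][2].round(4),'gf',np.round(s['grasp_force'],1),'F jig',(F[:2]@E).round(2),(F[:2]@N).round(2),F[2].round(2),'yaw',np.rad2deg(np.arctan2(*R.from_rotvec(s['ee_rot']).as_matrix()[[1,0],0])).round(2)); return j
E
python3 - <<'E'
from j import *
y=1.5
bot.move_linear(J(-114,y,37),v=.05); bot.sleep(.15); j=st('pre'); y-=j[1]; print(y)
bot.move_linear(J(-112,y,37),v=.05); bot.sleep(.15); j=st('pre2')
print(bot.move_linear(J(-85,y,37),v=.06,force_limit=6)); st('flare')
print(bot.move_linear(J(-68.5,y,37),v=.06,force_limit=6)); bot.sleep(.2); st('in')
E
```

```text
pre 25.36 [-113.28    1.76] 0.037 gf 59.6 F jig 3.69 0.56 2.95 yaw 91.56
-0.2600459923405811
pre2 25.76 [-1.1201e+02  3.0000e-02] 0.0371 gf 59.5 F jig 0.96 1.43 1.59 yaw 91.6
False
flare 26.36 [-83.44  -0.43] 0.0371 gf 59.7 F jig 2.87 -0.97 4.32 yaw 91.51
True
in 26.77 [-80.96  -0.39] 0.037 gf 59.7 F jig 4.2 0.31 4.03 yaw 91.62
```

```bash
python3 - <<'E'
from j import *
print(bot.move_linear(J(-70,-.2,37.3),v=.03,force_limit=8)); st('a'); bot.sleep(.2); st('in')
c=shot("wrist"); np.save('pics/w7.npy',c,allow_pickle=True)
c2=shot("scene"); i2=cv2.resize(c2['image'][130:240,180:300],(480,440),interpolation=cv2.INTER_CUBIC)
c3=shot("side"); i3=cv2.resize(c3['image'][170:250,230:320],(300,267),interpolation=cv2.INTER_CUBIC)
o=np.zeros((440,800,3),np.uint8); o[:,:480]=i2; o[:267,490:790]=i3; cv2.imwrite('pics/w7.png',o)
E
```

```text
False
a 27.3 [-69.93  -0.42] 0.0371 gf 59.5 F jig -1.2 -0.34 1.32 yaw 91.63
in 27.5 [-69.95  -0.45] 0.0371 gf 59.4 F jig -0.86 0.39 1.43 yaw 91.63
```

View pics/w7.png

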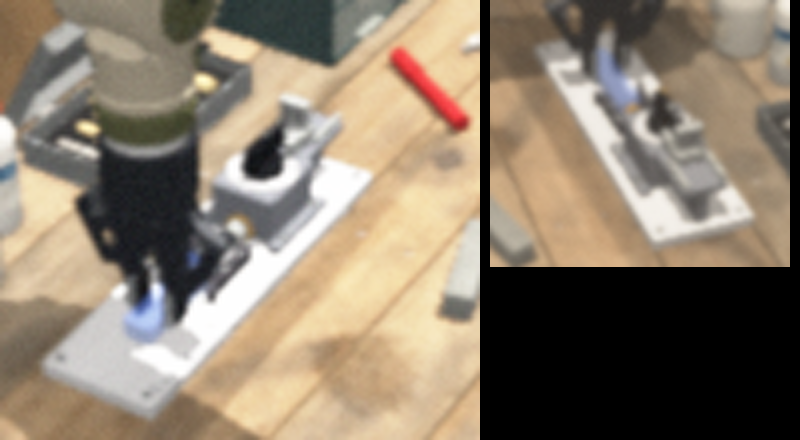

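The bar's front is between the walls, just short of the plunger, and nothing is jammed. Now I step forward and watch the force.

```bash
cat >> j.py <<'E'
def fm(n=10):
    a=[]
    for _ in range(n):
        s=bot.get_state(); a.append([np.array(s['force'])[:2]@E,np.array(s['force'])[:2]@N,s['force'][2],*toJ(s['eef_pos'])[0]]); bot.sleep(.02)
    return np.mean(a,0)
E
python3 - <<'E'
from j import *
f0=fm(); print(f0.round(2)); x=-70.
while x<-57:
    x+=1; bot.move_linear(J(x,-.2,37.3),v=.02); bot.sleep(.1); f=fm(6); print(x,f.round(2),np.round(f[0]-f0[0],2))
    if f[0]-f0[0]<-8: break
st('end')
E
```

```text
[ -0.81  -0.19   0.49 -69.96  -0.44]
-69.0 [ 2.100e-01  2.000e-02 -5.200e-01 -6.886e+01 -3.300e-01] 1.01
-68.0 [  0.34   0.12  -1.16 -67.85  -0.24] 1.14
-67.0 [  0.31  -0.32  -1.66 -66.98  -0.24] 1.12
-66.0 [  0.18   0.1   -1.91 -65.98  -0.22] 0.99
-65.0 [ -0.26   0.19  -1.71 -64.99  -0.2 ] 0.54
-64.0 [-7.000e-02  2.000e-02 -1.750e+00 -6.399e+01 -2.000e-01] 0.74
-63.0 [ -3.09  -0.25  -1.98 -63.45  -0.23] -2.29
-62.0 [-4.57e+00 -5.00e-02 -1.51e+00 -6.22e+01 -2.20e-01] -3.76
-61.0 [ -5.24  -0.07  -1.4  -61.29  -0.23] -4.43
-60.0 [ -5.52  -0.1   -1.81 -60.4   -0.23] -4.72
-59.0 [ -6.28   0.2   -1.64 -59.63  -0.24] -5.48
-58.0 [-7.190e+00  3.000e-02 -1.410e+00 -5.887e+01 -2.600e-01] -6.39
-57.0 [ -7.65   0.32  -1.02 -58.12  -0.27] -6.85
end 33.67 [-58.12  -0.29] 0.0373 gf 59.1 F jig -7.83 -0.41 -1.09 yaw 91.68
```

```bash
python3 - <<'E'
from j import *
x=-57.
bot.move_linear(J(x,0,36.7),v=.02); bot.sleep(.15); f=fm(8); print(f.round(2))
while f[0]>-9.6 and f[3]<-55.8 and x<-53:
    x+=.6; bot.move_linear(J(x,0,36.7),v=.02); bot.sleep(.15); f=fm(10); print(x,f.round(2))
st('end')
o=np.zeros((600,800,3),np.uint8)
for n,P0 in(("wrist",(0,0)),("scene",(0,400)),("side",(300,0))):
    c=shot(n); np.save(f'pics/e_{n}.npy',c,allow_pickle=True); u=proj(c,J(20,0,24))[0].astype(int); print(n,u)
    w,h=(100,75) if n=="wrist" else (40,30)
    u=np.clip(u,[w,h],[512-w,384-h]); o[P0[0]:P0[0]+300,P0[1]:P0[1]+400]=cv2.resize(c['image'][u[1]-h:u[1]+h,u[0]-w:u[0]+w],(400,300),interpolation=cv2.INTER_CUBIC)
cv2.imwrite('pics/e.png',o); st('end')
E
```

```text
[ -7.79  -1.09   1.09 -58.15  -0.2 ]
-56.4 [ -9.13  -1.09   1.09 -57.8   -0.19]
-55.8 [ -9.16  -1.08   1.03 -57.39  -0.2 ]
-55.199999999999996 [ -9.79  -1.26   1.5  -56.92  -0.21]
end 35.9 [-56.94  -0.2 ] 0.0371 gf 59.4 F jig -9.7 -0.57 1.82 yaw 91.71
wrist [258 359]
scene [234 190]
side [273 204]
end 36.05 [-56.95  -0.23] 0.0371 gf 59.4 F jig -9.51 -1.59 1.39 yaw 91.71
```

View pics/e.png

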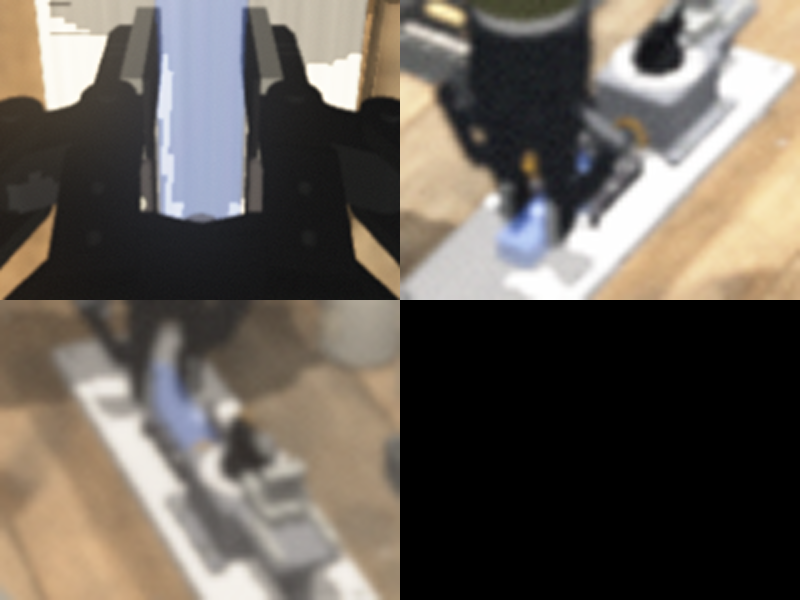

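```bash
python3 - <<'E'
from j import *
bot.move_linear(J(-54.65,0,36.8),v=.02); bot.sleep(.5); print(fm(15).round(2)); bot.sleep(.5); f=fm(10); print(f.round(2)); st('end')
if -57<f[3]<-56: print(bot.close_job())
E
```

```text
[ -9.9   -0.92   0.67 -56.42  -0.23]
[-10.24  -0.89   0.57 -56.43  -0.23]
end 37.72 [-56.43  -0.22] 0.0371 gf 59.3 F jig -10.47 -0.58 0.58 yaw 91.71
the job is handed in; nothing more can be done
None
```

The job is handed in at 37.7 s: knob straight, lock fully over the nose, and the arm still holding the glass bar flat in the channel at about 10 N (roughly 7 mm of plunger travel); I judged this by force and travel, because the gripper hid the plunger band from the cameras.

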